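# Press a badge in the hand press

## Task

Press the badge lying in the badge press, the bench press with the wide round dies: pull its sprung lever all the way down to the stop, hold it there for about a second, then ease it back up to its rest over about three seconds, never letting it fly up, and let go. Leave the lever of the other press, the eyelet press with the slim pin, alone.

Things in the scene. Friction and masses are not known exactly. Their poses are not given: they have to be found in the camera images.
- badge_lever (a joint): Sprung lever of the badge press, damped. 0: at rest on its upper stop, arm 0.90 rad above level; grows to 1.0 rad as it is pulled down to its lower stop, arm 0.10 rad below level. The pull at the knob is about 3 N at first, 13 N at the stop, up to 5 N more if brisk. Let go low down it flies up at 2 to 3 rad/s (over 1.2 is a fault); let go within 0.1 rad of rest it glides home gently.
- badge_knob (a point): Centre of the black ball knob, 38 mm across, on the end of the badge press's 16 mm steel lever rod: 200 mm from the pivot, 337 mm above the table at rest, 160 mm at the lower stop. Pinch it from above with a finger on each side of the lever, closing along the pivot axis; it turns between the fingers as the lever swings. Its y axis is the pivot axis.
- badge_pivot (a point): Lever pivot of the badge press, 180 mm above the table between cheeks 62 mm wide over all. Fixed; -x points level to the knob's side (roughly to the robot), y is the pivot axis, z up. The lever swings in the upright plane through pivot and knob. Grey press, base 240 x 130 mm, 212 mm high; below the pivot an 84 mm aluminium die with a white badge, and a 76 mm round ram.
- eyelet_lever (a joint): The same kind of lever (0 at rest, up; 1.0 rad when pulled down) on the eyelet press, which stands to the left or right of the badge press and looks alike, but has a base 100 mm wide and a slim steel anvil 26 mm across with a thin pin above it in place of the round dies. To be left alone.

How it is judged:
By the outcome, as a careful person would: the job done as asked, in the order asked, and still so for the second after the job is handed in, with the robot touching nothing.
It also fails if it takes over 53 s, if anything falls off the work surface, if the arm or the gripper's body presses on something with over 40 N, if the wrist force passes 120 N, or if a joint passes its speed limit or range.

## Robot

A 7-joint arm with a two-finger parallel gripper is mounted at the origin on the work surface. World frame = base frame: x ahead of the robot, y to its left, z up, the work surface at z = 0. Lengths are in m, angles in rad, forces in N, time in s.
With the tool pointing down it reaches from about 0.4 to 0.875 m from the base axis. Payload 19.3 kg.
Tool frame: the origin (TCP) lies between the finger pads; the fingertips stand 22 mm ahead of it and the grasp point (between the pads) lies 3 mm ahead of it; z points along the fingers, y is the direction in which the jaws open and shut (so a half turn about z gives the same grasp; the last joint's range is limited). The gripper opens to 85 mm and grips with 20 to 120 N. Pads are 22 mm wide; open, the fingers measure 114 mm over their backs; the gripper's body (76 mm by 85 mm) begins 54 mm behind the grasp point. The pads swing forward as they close: fully open they stand 13 mm farther back than shut.
Start: joints at [-1.398, 0.521, -0.036, 1.599, 0.021, 1.021, -0.113], TCP at [0.15, 0.607, 0.253] pointing down, gripper open.
Joint ranges: [-2.91, 2.91], [-0.3, 2.13], [-1.5, 1.42], [0.17, 2.43], [-1.26, 4.41], [0.16, 1.93], [-2.52, 2.52]. Speed limits (rad/s): [1.89, 1.89, 2.39, 2.39, 3.01, 3.01, 3.01].

## Interface

Orientations are given as a unit quaternion [x, y, z, w].
In Python, from cell import bot gives the robot as it stands.
- The arm moves only by the tool step_arm, never from a script. Its arguments are lists of equal length, an entry for each row: "hand": the opening in per cent of the stroke, from 0 (shut) to 100 (fully open); "linear": the shift along the tool's x, y, z in m, a list of three; "delta_rot": the turn, a rotation vector about the tool's x, y, z in rad, a list of three. In form: {"hand": [hand, ...], "linear": [[x, y, z], ...], "delta_rot": [[rx, ry, rz], ...]}. A call has 1 to 20 rows; each row shifts and turns the commanded pose from where the row before left it, along the tool's axes as they then stand; what a row does not reach is not made up. A row lasts 1/12 s, in which the tool goes at most 41.7 mm and 7.16 degrees, less where a joint would pass 70% of its speed; a pose out of reach is approached as far as the arm can. A call with a gripper value outside its range is refused whole. The fingers move at their own pace and stop on an object; "squeeze" is the grip in N (left out, the last holds). Time passes only in rows, so rows that do not move let the fingers close. It gives the time, the measured TCP pose, the force and the opening at its end, in the units of the state.
- bot.observe(): the state, without advancing time (a new reading comes with each control period).
- bot.camera(name): name is "scene" or "top"; returns a dict with "frame" (420x560x3 uint8, blue, green, red), "z_map" (420x560 float32, m along the optical axis (not along the pixel's ray), 0 where there is no reading), "vertical_fov" (degrees; the focal length in pixels is half the picture's height over the tangent of half this angle, whatever the lens; pixels are square), "cx", "cy" (the principal point, pixels), "rvec" (rotation vector, rad) and "tvec" (3), from world to camera coordinates, as OpenCV has them. Camera axes: x right, y down, z forward; pixel columns grow to the right and rows downward; lengths in m; the calibration is good to about 2 mm. A picture is of the moment at which its call begins.
- bot.hand_in(): hands the job in, once; it reports no verdict.
The state is a dict: "t": time; "qpos": joint angles; "dq": joint speeds; "tau": joint torques, N m; "position": TCP position; "ee_rot": TCP orientation; "contact_force": force on the tool from outside, world axes, zero at the start; "moment": the same for the moment, N m; "finger_gap": opening from 0.0 (shut) to 1.0 (fully open).
Only numpy, scipy, OpenCV 4.12 (cv2) and the standard library are available. Lean on these libraries where they do the work, as an engineer would, in place of code of your own. Each camera call takes 0.05 s, during which the arm holds its last target. There are 200 camera calls.

## Working session

There is one attempt and no reset: what is moved stays moved. The work goes in short steps, Python scripts to look and compute and a tool call to move; the robot and the scene stay as the last step left them, time stands still between calls to the robot, and variables do not carry over. Pictures are saved under pics/ and viewed, on a budget of 10 in all, crops included, one or two more only if the job needs it, and the job is handed in when it is done.

Besides the shell and the picture viewer there is one more tool, called after "Call:" as a command line: name --argument value ..., lists and objects as JSON in quotes. step_arm: Moves the arm, as the interface text tells. Its arguments: {"type":"object","properties":{"hand":{"type":"array","items":{"type":"number"}},"linear":{"type":"array","items":{"type":"array","items":{"type":"number"}}},"delta_rot":{"type":"array","items":{"type":"array","items":{"type":"number"}}},"squeeze":{"type":"number"}},"required":["hand","linear","delta_rot"]}

```bash
mkdir -p pics; cat > h.py <<'E'
import numpy as np,cv2
from cell import bot
def cam(n):
    c=bot.camera(n);h=c["frame"].shape[0]
    c["f"]=h/2/np.tan(np.radians(c["vertical_fov"])/2)
    c["R"]=cv2.Rodrigues(np.array(c["rvec"],float))[0];c["t"]=np.array(c["tvec"],float).ravel()
    z=c["z_map"];v,u=np.mgrid[:h,:z.shape[1]]
    P=np.dstack([(u-c["cx"])/c["f"]*z,(v-c["cy"])/c["f"]*z,z])
    c["P"]=(P-c["t"])@c["R"]
    c["P"][z==0]=np.nan
    return c
E
python3 - <<'E'
from h import *
for n in("scene","top"):
    c=cam(n);cv2.imwrite(f"pics/{n}0.png",c["frame"]);print(n,c["f"],-c["R"].T@c["t"],c["R"][2])
s=bot.observe();print(s)
E
```

```text
scene 513.1888274207968 [1.22231005 0.21400191 1.11958117] [-0.54515956 -0.22180877 -0.80845651]
top 413.0189712722679 [ 0.48172153 -0.01864493  1.19595503] [ 0.1962098   0.00336231 -0.98055617]
{'t': 0.1, 'qpos': array([-1.39823383,  0.52193598, -0.03633525,  1.59993751,  0.02119942,
        1.02110128, -0.11279107]), 'dq': array([ 3.21193729e-04, -1.02691783e-03, -2.71859247e-05, -9.70212117e-04,
       -6.61497697e-05,  5.63490177e-04,  4.77931491e-04]), 'tau': array([ 3.73054674e-03, -9.28479981e+01,  1.98404700e+00, -3.70529151e+01,
        1.82313152e-02,  5.40810564e-03,  6.27412396e-05]), 'position': array([0.15020125, 0.60640094, 0.2527995 ]), 'ee_rot': array([ 1.21081317e-01,  9.92642466e-01, -4.97817212e-04, -2.79200240e-05]), 'contact_force': array([-0.01211193, -0.38624837, -0.37565502]), 'moment': array([ 0.03701483, -0.01327635, -0.08701738]), 'finger_gap': 0.9985032105199069}
```

View pics/scene0.png

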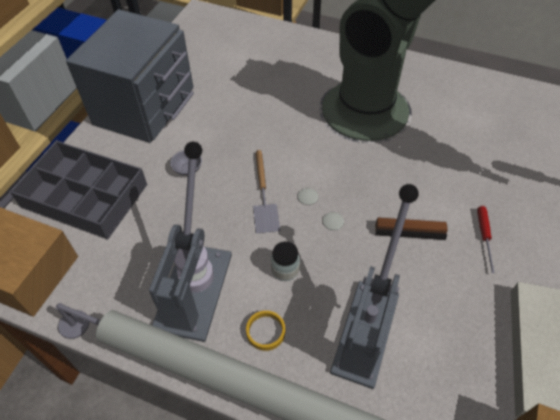

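View pics/top0.png

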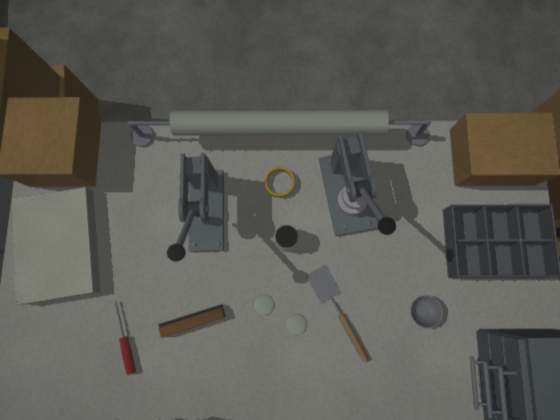

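The scene view shows the badge press (white badge at about (200,270)) with its knob at (193,150), and the eyelet press on the right with its knob at (408,193). In the top view the badge knob is at (387,226) with the die at (352,198), and the eyelet knob is at (176,252).

```bash
cat > m.py <<'E'
from h import *
def knob(c,uv,r=22):
    g=c["frame"].max(2);m=np.zeros_like(g);cv2.circle(m,uv,r,255,-1)
    m&=((g<38)*255).astype(np.uint8)
    n,l,s,ce=cv2.connectedComponentsWithStats(m);k=1+np.argmax(s[1:,4])
    cs=cv2.findContours((l==k).astype(np.uint8),0,1)[0]
    (u,v),rad=cv2.minEnclosingCircle(cs[0]);p=c["P"][l==k];p=p[np.isfinite(p).all(1)]
    return np.array([u,v]),rad,s[k],p
def ray(c,uv):
    d=c["R"].T@np.array([(uv[0]-c["cx"])/c["f"],(uv[1]-c["cy"])/c["f"],1]);return -c["R"].T@c["t"],d/np.linalg.norm(d)
def sphere(p,r,o):
    from scipy.optimize import least_squares
    d=np.median(p,0)-o;x0=np.median(p,0)+r*d/np.linalg.norm(d)
    return least_squares(lambda x:np.linalg.norm(p-x,axis=1)-r,x0,loss='soft_l1',f_scale=.002).x
def tri(r):
    A=sum(np.eye(3)-np.outer(d,d) for o,d in r);b=sum((np.eye(3)-np.outer(d,d))@o for o,d in r);return np.linalg.solve(A,b)
E
python3 - <<'E'
from m import *
S,T=cam("scene"),cam("top")
for nm,us,ut in(("badge",(193,150),(387,226)),("eyelet",(408,193),(176,252))):
    rs=[]
    for c,u in((S,us),(T,ut)):
        uv,rad,st,p=knob(c,u);o,d=ray(c,uv);rs.append((o,d));print(nm,uv,rad,st[2:],"sphere",sphere(p,.019,o),"z.337:",o+d*(.337-o[2])/d[2])
    X=tri(rs);print("tri",X,[np.linalg.norm(np.cross(X-o,d)) for o,d in rs])
# badge press tops: points at height band, badge area
P=T["P"]; 
X=np.nan_to_num(P[...,0]);Y=np.nan_to_num(P[...,1]);Z=np.nan_to_num(P[...,2])
for nm,y0,y1 in(("badge",-.35,-.05),("eyelet",.05,.4)):
    for lo,hi in((.19,.225),(.008,.035)):
        m=(Z>lo)&(Z<hi)&(Y>y0)&(Y<y1)&(X>.35)&(X<.85)
        m=cv2.morphologyEx(m.astype(np.uint8),cv2.MORPH_OPEN,np.ones((3,3)))
        n,l,s,ce=cv2.connectedComponentsWithStats(m)
        for k in range(1,n):
            if s[k,4]<60: continue
            q=P[l==k];r=cv2.minAreaRect(q[:,:2].astype(np.float32))
            print(nm,lo,"px",ce[k].round(),s[k,4],"rect",np.round(r[0],3),np.round(r[1],3),round(r[2],1),"z",np.median(q[:,2]).round(3))
E
```

```text
badge [192.5 150.5] 7.905794143676758 [ 16  15 189] sphere [ 0.61578927 -0.23083184  0.33777759] z.337: [ 0.61795759 -0.23032035  0.337     ]
badge [386.33334351 225.41667175] 8.090291976928711 [ 16  16 206] sphere [ 0.61806055 -0.22989642  0.33704467] z.337: [ 0.61752631 -0.2293722   0.337     ]
tri [ 0.61773908 -0.22991196  0.33678446] [np.float64(0.0004988812490956805), np.float64(0.0004988812490958145)]
eyelet [408.09881592 193.71557617] 8.358509063720703 [ 17  16 211] sphere [0.56004549 0.20969433 0.33777736] z.337: [0.56242261 0.21003235 0.337     ]
eyelet [179.5 249.5] 5.700977325439453 [ 8 10 43] sphere [0.56302166 0.21189636 0.338124  ] z.337: [0.56815575 0.20343802 0.337     ]
tri [0.5668985  0.20643038 0.34027324] [np.float64(0.003852999084796512), np.float64(0.0038529990847965463)]
badge 0.19 px [359. 175.] 756 rect [ 0.782 -0.199] [0.147 0.064] 10.3 z 0.202
badge 0.008 px [344. 206.] 1602 rect [ 0.755 -0.203] [0.211 0.13 ] 10.5 z 0.018
badge 0.008 px [357. 173.] 148 rect [ 0.825 -0.227] [0.043 0.036] 9.6 z 0.019
badge 0.008 px [348. 327.] 211 rect [ 0.387 -0.187] [0.085 0.02 ] 28.3 z 0.018
eyelet 0.19 px [181. 187.] 346 rect [0.742 0.242] [0.169 0.012] 1.7 z 0.203
eyelet 0.19 px [198. 195.] 507 rect [0.742 0.209] [0.17  0.049] 1.2 z 0.202
eyelet 0.008 px [210. 221.] 1671 rect [0.717 0.214] [0.238 0.099] 1.4 z 0.018
eyelet 0.008 px [194. 194.] 152 rect [0.765 0.251] [0.034 0.043] 86.4 z 0.018
eyelet 0.008 px [187. 316.] 199 rect [0.417 0.253] [0.011 0.163] 18.0 z 0.023
```

Call:
step_arm --hand '[100,100,100,100,100,100,100,100,100,100,100,100,100,100,100,100]' --linear '[[0,0,-0.015],[0,0,-0.03],[0,0,-0.035],[0,0,-0.035],[0,0,-0.03],[-0.005,-0.005,-0.025],[-0.012,-0.012,0],[-0.022,-0.023,0],[-0.022,-0.023,0],[-0.022,-0.023,0],[-0.022,-0.023,0],[-0.022,-0.023,0],[-0.022,-0.023,0],[-0.022,-0.023,0],[-0.022,-0.023,0],[-0.022,-0.023,0]]' --delta_rot '[[0,0,0],[0,0,0],[0,0,0],[0,0,0],[0,0,0],[0,0,0],[0,0,0],[0,0,0],[0,0,0],[0,0,0],[0,0,0],[0,0,0],[0,0,0],[0,0,0],[0,0,0],[0,0,0]]'

```text
t: 1.53
position: [0.3056, 0.336, 0.4233]
ee_rot: [0.121, 0.993, 0.0, -0.0]
contact_force: [0.5, 0.3, 0.7]
finger_gap: 0.997
```

```bash
cat > w.py <<'E'
from h import *
from scipy.spatial.transform import Rotation as Ro
def left(tgt,yaw=None):
    s=bot.observe();R=Ro.from_quat(s["ee_rot"]).as_matrix()
    print("t",s["t"],"pos",s["position"].round(4),"q",s["qpos"].round(2),"F",s["contact_force"].round(1),"gap",round(s["finger_gap"],3))
    print("tool delta",(R.T@(np.array(tgt)-s["position"])).round(4),"axis-y yaw",np.degrees(np.arctan2(R[1,1],R[0,1])).round(2),"z",R[:,2].round(3))
E
python3 -c "
from w import *
left([.618,-.23,.42])"
```

```text
t 1.5333 pos [0.3056 0.336  0.4233] q [-1.06  0.09  0.11  1.77 -0.01  1.28  0.38] F [0.5 0.3 0.7] gap 0.997
tool delta [-0.4393 -0.4743  0.0032] axis-y yaw 76.09 z [-0.  0. -1.]
```

Call:
step_arm --hand '[100,100,100,100,100,100,100,100,100,100,100,100,100,100,100,100,100,100,100,100]' --linear '[[-0.012,-0.013,0],[-0.022,-0.0237,0],[-0.022,-0.0237,0],[-0.022,-0.0237,0],[-0.022,-0.0237,0],[-0.022,-0.0237,0],[-0.022,-0.0237,0],[-0.022,-0.0237,0],[-0.022,-0.0237,0],[-0.022,-0.0237,0],[-0.022,-0.0237,0],[-0.022,-0.0237,0],[-0.022,-0.0237,0],[-0.022,-0.0237,0],[-0.022,-0.0237,0],[-0.022,-0.0237,0],[-0.022,-0.0237,0],[-0.022,-0.0237,0],[-0.02,-0.022,0],[-0.01,-0.012,0]]' --delta_rot '[[0,0,0],[0,0,0],[0,0,0],[0,0,0],[0,0,0],[0,0,0],[0,0,0],[0,0,0],[0,0,0],[0,0,0],[0,0,0],[0,0,0],[0,0,0],[0,0,0],[0,0,0],[0,0,0],[0,0,0],[0,0,0],[0,0,0],[0,0,0]]'

```text
t: 3.2
position: [0.6013, -0.2022, 0.4226]
ee_rot: [0.122, 0.993, -0.001, -0.0]
contact_force: [0.5, 0.2, 0.1]
finger_gap: 0.997
```

Call:
step_arm --hand '[100,100,100,100,100,100,100,100,100,100]' --linear '[[0,0,0],[0,0,0],[0,0,0],[0,0,0],[0,0,0],[0,0,0],[0,0,0],[0,0,0],[0,0,0],[0,0,0]]' --delta_rot '[[0,0,-0.05],[0,0,-0.05],[0,0,-0.06],[0,0,-0.06],[0,0,-0.06],[0,0,-0.06],[0,0,-0.05],[0,0,-0.035],[0,0,0],[0,0,0]]'

```text
t: 4.03
position: [0.6007, -0.1992, 0.4232]
ee_rot: [-0.09, 0.996, 0.0, -0.0]
contact_force: [0.2, -0.2, -0.5]
finger_gap: 0.998
```

```bash
python3 -c "
from w import *
left([.618,-.23,.337])
c=cam('scene');cv2.imwrite('pics/s1.png',c['frame'])"
```

```text
t 4.0333 pos [ 0.6007 -0.1992  0.4232] q [-0.07  0.45  0.48  1.35 -0.2   1.39  2.15] F [ 0.2 -0.2 -0.5] gap 0.998
tool delta [-0.0115 -0.0334  0.0862] axis-y yaw 100.37 z [-0.  0. -1.]
```

View pics/s1.png

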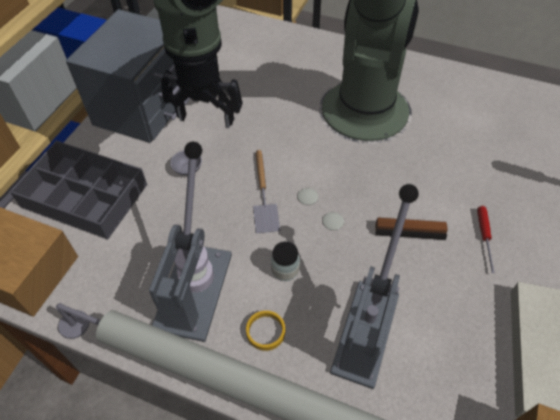

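The gripper hangs above and behind the knob at (202,110) and nothing has been disturbed. Next I centre it and descend.

Call:
step_arm --hand '[100,100,100,100,100,100,100,100,100,100,100,100]' --linear '[[-0.004,-0.011,0],[-0.004,-0.011,0],[-0.0035,-0.0114,0],[0,0,0],[0,0,0.01],[0,0,0.016],[0,0,0.016],[0,0,0.016],[0,0,0.016],[0,0,0.012],[0,0,0],[0,0,0]]' --delta_rot '[[0,0,0],[0,0,0],[0,0,0],[0,0,0],[0,0,0],[0,0,0],[0,0,0],[0,0,0],[0,0,0],[0,0,0],[0,0,0],[0,0,0]]'

```text
t: 5.08
position: [0.618, -0.2295, 0.3371]
ee_rot: [-0.091, 0.996, 0.0, -0.0]
contact_force: [0.6, 0.7, 1.0]
finger_gap: 1.002
```

```bash
python3 -c "
from w import *
left([.618,-.23,.337])
a=cam('scene')['frame'][60:270,80:340];b=cam('top')['frame'][120:330,270:530]
cv2.imwrite('pics/s2.png',cv2.resize(np.hstack([a,b]),None,fx=1.5,fy=1.5))"
```

```text
t 5.0833 pos [ 0.618  -0.2295  0.3371] q [-0.01  0.55  0.46  1.41 -0.25  1.24  2.22] F [0.6 0.7 1. ] gap 1.002
tool delta [ 0.     -0.0005  0.0001] axis-y yaw 100.44 z [-0.001  0.    -1.   ]
```

View pics/s2.png

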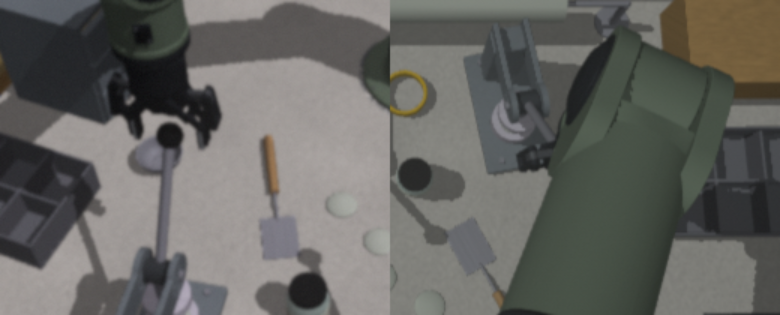

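The knob at (170,135) in the scene crop sits between the fingertips at (137,135) and (207,135). I'll close the gripper.

Call:
step_arm --hand '[50,40,30,20,10,0,0,0,0,0,0,0]' --linear '[[0,0,0],[0,0,0],[0,0,0],[0,0,0],[0,0,0],[0,0,0],[0,0,0],[0,0,0],[0,0,0],[0,0,0],[0,0,0],[0,0,0]]' --delta_rot '[[0,0,0],[0,0,0],[0,0,0],[0,0,0],[0,0,0],[0,0,0],[0,0,0],[0,0,0],[0,0,0],[0,0,0],[0,0,0],[0,0,0]]' --squeeze 80

```text
t: 6.18
position: [0.6182, -0.2308, 0.3381]
ee_rot: [-0.091, 0.996, -0.001, 0.001]
contact_force: [-0.9, -3.3, 5.3]
finger_gap: 0.406
```

```bash
python3 -c "
from w import *
left([.618,-.23,.337])
# arc: displacement from rest in tool frame, (x back toward robot + , z down +)
r=.2
for th in np.arange(0,1.041,.04):
    a=.9-th; print(round(th,2),'x',round(r*(np.cos(a)-np.cos(.9))*1000,1),'z',round(r*(np.sin(.9)-np.sin(a))*1000,1))"
```

```text
t 6.1833 pos [ 0.6182 -0.2308  0.3381] q [-0.01  0.55  0.46  1.41 -0.24  1.24  2.22] F [-0.9 -3.3  5.3] gap 0.406
tool delta [0.     0.0008 0.0011] axis-y yaw 100.4 z [ 0.001 -0.001 -1.   ]
0.0 x 0.0 z 0.0
0.04 x 6.2 z 5.1
0.08 x 12.1 z 10.4
0.12 x 17.9 z 16.0
0.16 x 23.4 z 21.8
0.2 x 28.6 z 27.8
0.24 x 33.7 z 34.0
0.28 x 38.5 z 40.5
0.32 x 43.0 z 47.1
0.36 x 47.2 z 53.8
0.4 x 51.2 z 60.8
0.44 x 54.9 z 67.9
0.48 x 58.3 z 75.1
0.52 x 61.4 z 82.5
0.56 x 64.2 z 90.0
0.6 x 66.7 z 97.6
0.64 x 69.0 z 105.2
0.68 x 70.9 z 113.0
0.72 x 72.4 z 120.9
0.76 x 73.7 z 128.8
0.8 x 74.7 z 136.7
0.84 x 75.3 z 144.7
0.88 x 75.6 z 152.7
0.92 x 75.6 z 160.7
0.96 x 75.3 z 168.7
1.0 x 74.7 z 176.6
1.04 x 73.7 z 184.6
```

```bash
python3 -c "
from m import *
c=cam('scene');a=c['frame'][105:205,140:250]
cv2.imwrite('pics/s3.png',cv2.resize(a,None,fx=5,fy=5,interpolation=cv2.INTER_CUBIC))
uv,r,s,p=knob(c,(193,150),14);print(uv,r,s)
s=bot.observe();print(s['moment'],s['contact_force'])"
```

```text
[193.31967163 148.90983582] 13.663939476013184 [181 136  26  22 357]
[-0.82832632  0.06316804 -0.08799609] [-0.53985204 -2.08070844  5.08940048]
```

View pics/s3.png

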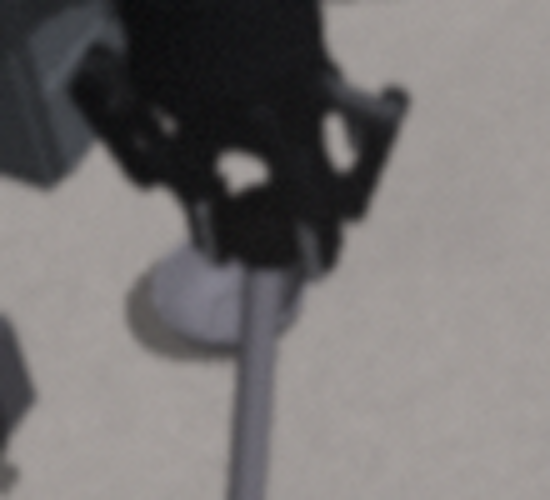

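The ball (245,225) is seated between the pads, with the rod leaving straight down between them and the fingertips reaching past the ball's middle. I'll start the pull gently.

Call:
step_arm --hand '[0,0,0,0,0,0]' --linear '[[0.0062,0.0,0.0051],[0.0059,0,0.0053],[0.0058,0,0.0056],[0.0055,0,0.0058],[0.0052,0,0.006],[0,0,0]]' --delta_rot '[[0,0,0],[0,0,0],[0,0,0],[0,0,0],[0,0,0],[0,0,0]]'

```text
t: 6.73
position: [0.5894, -0.2362, 0.31]
ee_rot: [-0.09, 0.996, -0.001, 0.001]
contact_force: [-2.7, -1.7, 11.1]
finger_gap: 0.409
```

```bash
python3 -c "
from m import *
s=bot.observe();print(s['position']-[.6182,-.2308,.3381],s['contact_force'],s['moment'],s['finger_gap'],s['qpos'].round(2))
c=cam('scene');a=c['frame'][105:205,140:250]
cv2.imwrite('pics/s4.png',cv2.resize(a,None,fx=5,fy=5,interpolation=cv2.INTER_CUBIC))"
```

```text
[-0.02878761 -0.00535029 -0.02809474] [-2.69340652 -1.74069166 11.05455584] [-0.76668095  0.04453281 -0.09419733] 0.40889297774565203 [-0.01  0.52  0.45  1.52 -0.24  1.15  2.25]
```

View pics/s4.png

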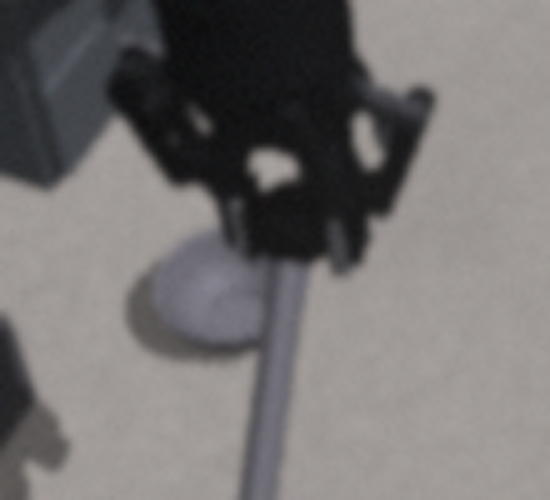

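The knob stays between the pads (285,225) and the lever has followed. I'll pull on to the stop.

Call:
step_arm --hand '[0,0,0,0,0,0,0,0,0,0,0,0,0,0,0,0,0,0,0,0]' --linear '[[0.0051,0,0.0062],[0.0048,0,0.0065],[0.0045,0,0.0066],[0.0042,0,0.0067],[0.004,0,0.007],[0.0037,0,0.0071],[0.0034,0,0.0072],[0.0031,0,0.0074],[0.0028,0,0.0075],[0.0025,0,0.0076],[0.0023,0,0.0076],[0.0019,0,0.0078],[0.0015,0,0.0079],[0.0013,0,0.0079],[0.001,0,0.0079],[0.0006,0,0.008],[0.0003,0,0.008],[0,0,0.008],[-0.0003,0,0.008],[-0.0005,0,0.007]]' --delta_rot '[[0,0,0],[0,0,0],[0,0,0],[0,0,0],[0,0,0],[0,0,0],[0,0,0],[0,0,0],[0,0,0],[0,0,0],[0,0,0],[0,0,0],[0,0,0],[0,0,0],[0,0,0],[0,0,0],[0,0,0],[0,0,0],[0,0,0],[0,0,0]]'

```text
t: 8.45
position: [0.5436, -0.2447, 0.162]
ee_rot: [-0.09, 0.996, -0.0, -0.0]
contact_force: [8.6, -0.2, 17.2]
finger_gap: 0.414
```

```bash
python3 -c "
from m import *
s=bot.observe();print(s['t'],s['position']-[.6182,-.2308,.3381],s['contact_force'],s['moment'],s['finger_gap'],s['qpos'].round(2))"
```

```text
8.45 [-0.0746264  -0.013906   -0.17611962] [ 8.62829742 -0.20910948 17.18400765] [-0.75512911 -1.60665144 -1.1497488 ] 0.41402457373139795 [ 0.06  0.62  0.39  1.77 -0.31  0.81  2.35]
```

Call:
step_arm --hand '[0,0,0]' --linear '[[-0.0005,0,0.002],[0,0,0.001],[0,0,0]]' --delta_rot '[[0,0,0],[0,0,0],[0,0,0]]'

```text
t: 8.7
position: [0.5446, -0.2445, 0.1592]
ee_rot: [-0.09, 0.996, -0.0, 0.0]
contact_force: [-8.3, -0.8, 14.0]
finger_gap: 0.403
```

```bash
python3 -c "
from m import *
s=bot.observe();print(s['t'],s['position']-[.6182,-.2308,.3381],s['contact_force'],s['moment'],s['finger_gap'])
c=cam('scene');a=c['frame'][130:330,120:270]
cv2.imwrite('pics/s5.png',cv2.resize(a,None,fx=3,fy=3,interpolation=cv2.INTER_CUBIC))"
```

```text
8.7 [-0.07358489 -0.01374567 -0.17891379] [-8.28337805 -0.80004183 14.02612495] [-0.84952149  1.06695481 -1.4591921 ] 0.40339972088998294
```

View pics/s5.png

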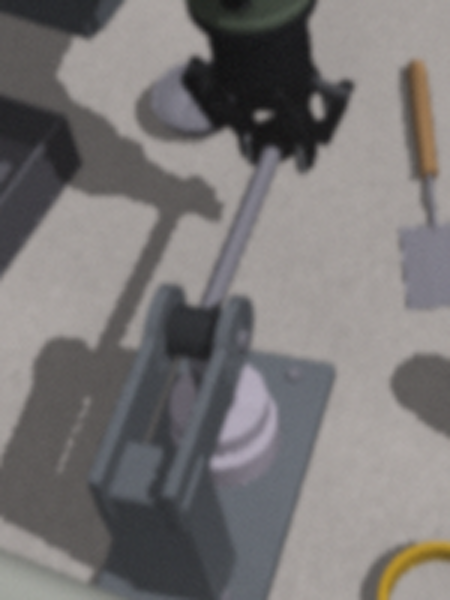

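The lever is nearly level and slightly below it, with the ram down on the badge die at (240,440). The force shows no clear stop yet, so I press a little farther.

Call:
step_arm --hand '[0,0,0,0]' --linear '[[0.0004,0,0.0015],[0,0,0.0015],[0,0,0],[0,0,0]]' --delta_rot '[[0,0,0],[0,0,0],[0,0,0],[0,0,0]]'

```text
t: 9.08
position: [0.5448, -0.2445, 0.1566]
ee_rot: [-0.09, 0.996, -0.0, 0.001]
contact_force: [-4.7, -0.1, 14.3]
finger_gap: 0.409
```

```bash
python3 -c "
from m import *
s=bot.observe();print(s['t'],s['position']-[.6182,-.2308,.3381],s['contact_force'],s['moment'],s['finger_gap'])"
```

```text
9.0833 [-0.07338191 -0.01369941 -0.18149011] [-4.67582201 -0.08197206 14.26820935] [-0.66207608  0.43810305 -1.52134313] 0.40906943340008295
```

Call:
step_arm --hand '[0,0,0,0]' --linear '[[-0.0002,0,0.0015],[-0.0002,0,0.0015],[0,0,0],[0,0,0]]' --delta_rot '[[0,0,0],[0,0,0],[0,0,0],[0,0,0]]'

```text
t: 9.42
position: [0.5451, -0.2444, 0.1536]
ee_rot: [-0.09, 0.996, -0.0, 0.001]
contact_force: [-6.6, -0.6, 14.5]
finger_gap: 0.406
```

```bash
cat > rod.py <<'E'
from m import *
# lever rod: scene points within 11 mm of lever plane, fit slope in (along, z)
piv=np.array([.740,-.2075,.18]);ax=np.array([np.cos(np.radians(10.5)),np.sin(np.radians(10.5))]);pn=np.array([-ax[1],ax[0]])
s=bot.observe();print(s['t'],s['position'],s['contact_force'],s['moment'],s['finger_gap'])
for n in('scene','top'):
    P=cam(n)['P'].reshape(-1,3);d=P-piv
    u=d[:,:2]@ax;w=d[:,:2]@pn
    m=(np.abs(w)<.009)&(u<-.05)&(u>-.165)&(P[:,2]>.12)
    if m.sum()<10: print(n,'few',m.sum());continue
    k=cv2.fitLine(np.c_[u,d[:,2]][m].astype(np.float32),cv2.DIST_HUBER,0,.01,.01).ravel()
    al=np.arctan2(-k[1],k[0]);off=k[3]-k[1]/k[0]*k[2]
    print(n,m.sum(),'arm angle',al,'z offset at pivot',off,'(expect ~+.008/cos)')
E
python3 rod.py
```

```text
9.4167 [ 0.54508734 -0.24444191  0.15358913] [-6.5603677  -0.55556211 14.45890707] [-0.60040676  0.6012274  -1.54923925] 0.4057306605543278
scene 937 arm angle 1.5185362 z offset at pivot -2.5036716 (expect ~+.008/cos)
top 430 arm angle 1.4354682 z offset at pivot -0.7582928 (expect ~+.008/cos)
```

```bash
sed -i 's/(u>-.165)&(P\[:,2\]>.12)/(u>-.15)\&(P[:,2]>.12)\&(P[:,2]<.215)/' rod.py
sed -i "s/    al=/    print([(round(float(b),3),round(float(np.median(d[m\&(abs(u-b)<.01),2])),4)) for b in np.arange(-.14,-.05,.02)])\n    al=/" rod.py; python3 rod.py
```

```text
9.5167 [ 0.54508873 -0.24446523  0.15365085] [-5.87422508 -0.83161928 14.21856257] [-0.58799952  0.63479129 -1.5045391 ] 0.4104826403651611
[(-0.14, -0.0069), (-0.12, -0.0045), (-0.1, -0.0029), (-0.08, -0.0007), (-0.06, 0.0015)]
scene 242 arm angle -0.10108609 z offset at pivot 0.0071864687 (expect ~+.008/cos)
[(-0.14, -0.0065), (-0.12, -0.0053), (-0.1, -0.0027), (-0.08, -0.0018), (-0.06, 0.0004)]
top 253 arm angle -0.09093863 z offset at pivot 0.0058136266 (expect ~+.008/cos)
```

Both cameras put the arm about 0.10 rad below level, so the lever is on the stop and has been for roughly a second. My extra millimetres only slid the pads down the ball. I'll grip harder and ease up.

Call:
step_arm --hand '[0,0,0,0,0,0,0,0]' --linear '[[0,0,0],[0,0,0],[0.0004,0,-0.004],[0.0003,0,-0.0055],[0.0002,0,-0.0056],[0,0,-0.0056],[-0.0001,0,-0.0056],[-0.0003,0,-0.0055]]' --delta_rot '[[0,0,0],[0,0,0],[0,0,0],[0,0,0],[0,0,0],[0,0,0],[0,0,0],[0,0,0]]' --squeeze 120

```text
t: 10.28
position: [0.5446, -0.2445, 0.1854]
ee_rot: [-0.09, 0.996, -0.001, 0.001]
contact_force: [-2.1, -0.9, 5.9]
finger_gap: 0.405
```

```bash
python3 rod.py
```

```text
10.2833 [ 0.54455145 -0.24454023  0.18543996] [-2.10187144 -0.93740387  5.9416698 ] [-1.42827476  0.67926792 -1.59881768] 0.4047822359620384
[(-0.14, 0.0158), (-0.12, 0.0147), (-0.1, 0.0135), (-0.08, 0.0118), (-0.06, 0.0104)]
scene 273 arm angle 0.074113004 z offset at pivot 0.005685105 (expect ~+.008/cos)
[(-0.14, 0.0161), (-0.12, 0.0148), (-0.1, 0.0132), (-0.08, 0.0122), (-0.06, 0.0108)]
top 260 arm angle 0.053280037 z offset at pivot 0.008171235 (expect ~+.008/cos)
```

The lever is following without slip: it came up 0.16 rad as the hand rose 32 mm. I'll carry on easing.

Call:
step_arm --hand '[0,0,0,0,0,0,0,0,0,0,0,0,0,0]' --linear '[[-0.0004,0,-0.0055],[-0.0006,0,-0.0055],[-0.0008,0,-0.0055],[-0.0009,0,-0.0055],[-0.0011,0,-0.0055],[-0.0012,0,-0.0054],[-0.0014,0,-0.0054],[-0.0015,0,-0.0053],[-0.0017,0,-0.0053],[-0.0018,0,-0.0053],[-0.002,0,-0.0052],[-0.0021,0,-0.0051],[-0.0022,0,-0.0051],[-0.0024,0,-0.005]]' --delta_rot '[[0,0,0],[0,0,0],[0,0,0],[0,0,0],[0,0,0],[0,0,0],[0,0,0],[0,0,0],[0,0,0],[0,0,0],[0,0,0],[0,0,0],[0,0,0],[0,0,0]]'

```text
t: 11.55
position: [0.5575, -0.2421, 0.2589]
ee_rot: [-0.09, 0.996, 0.001, -0.006]
contact_force: [-53.5, -2.7, 28.5]
finger_gap: 0.403
```

```bash
sed -i 's/<.215/<.32/;s/(u>-.15)/(u>-.13)/' rod.py; python3 rod.py
```

```text
11.55 [ 0.55752803 -0.24211757  0.25886714] [-53.48170517  -2.69979683  28.54725441] [-0.65720975 11.42636355  1.27781163] 0.40299335039719264
[(-0.14, nan), (-0.12, 0.0615), (-0.1, 0.0522), (-0.08, 0.0431), (-0.06, 0.0335)]
scene 285 arm angle 0.44233143 z offset at pivot 0.0055329166 (expect ~+.008/cos)
[(-0.14, nan), (-0.12, 0.0629), (-0.1, 0.0538), (-0.08, 0.0454), (-0.06, 0.0356)]
top 213 arm angle 0.43128887 z offset at pivot 0.008174617 (expect ~+.008/cos)
  return _methods._mean(a, axis=axis, dtype=dtype,
  ret = ret.dtype.type(ret / rcount)
```

The wrist force has jumped to 53 N at this point, so I'm stopping to look.

```bash
python3 -c "
from m import *
s=bot.observe();print(s['t'],s['position'],s['qpos'].round(3),s['dq'].round(3),s['contact_force'],s['moment'],s['ee_rot'])
a=cam('scene')['frame'][60:330,100:300];b=cam('top')['frame'][90:360,270:470]
cv2.imwrite('pics/s6.png',cv2.resize(np.hstack([a,b]),None,fx=2,fy=2,interpolation=cv2.INTER_CUBIC))"
```

```text
11.65 [ 0.5573055  -0.24213233  0.25939424] [ 0.012  0.531  0.444  1.649 -0.252  1.032  2.283] [ 0.003  0.005  0.001  0.018 -0.011 -0.014 -0.002] [-54.83369093  -0.772248    29.38452379] [ 0.89971043 11.16547662 -0.9125224 ] [-0.0883218   0.99607151  0.00129204 -0.00625618]
```

View pics/s6.png

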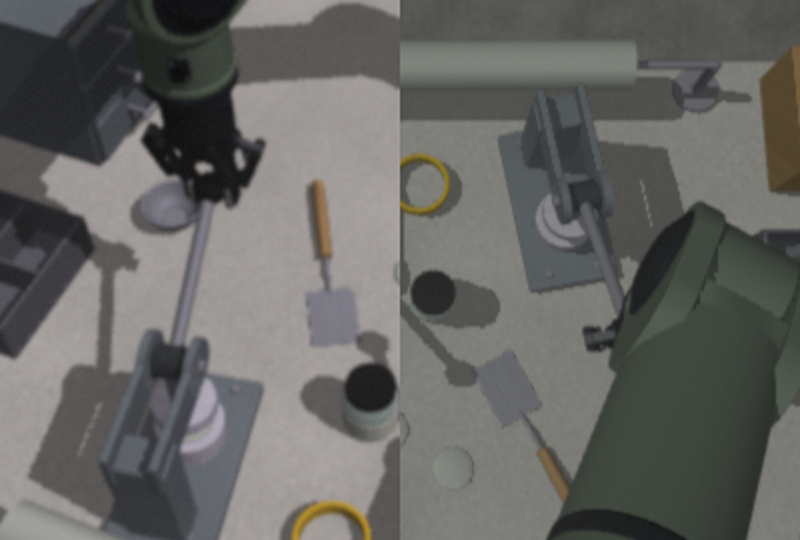

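The scene view shows the rod running cleanly into the pads at (210,190) and nothing else touching. The force lies along the rod, so the hand is being commanded too far inward and compressing it. I'll relieve it outward along the rod.

Call:
step_arm --hand '[0,0,0]' --linear '[[0.002,0,-0.001],[0.0015,0,-0.0008],[0,0,0]]' --delta_rot '[[0,0,0],[0,0,0],[0,0,0]]'

```text
t: 12.0
position: [0.5579, -0.2419, 0.2612]
ee_rot: [-0.089, 0.996, 0.0, -0.002]
contact_force: [-21.3, -3.1, 14.7]
finger_gap: 0.404
```

```bash
python3 rod.py 2>/dev/null
```

```text
12.0 [ 0.55790414 -0.24191641  0.26124618] [-21.34892211  -3.12354935  14.66888365] [ 0.45486407  4.85369069 -1.26370035] 0.4044920154044046
[(-0.14, nan), (-0.12, 0.0643), (-0.1, 0.0539), (-0.08, 0.0449), (-0.06, 0.0354)]
scene 287 arm angle 0.44416633 z offset at pivot 0.006812945 (expect ~+.008/cos)
[(-0.14, nan), (-0.12, 0.0645), (-0.1, 0.056), (-0.08, 0.0454), (-0.06, 0.0362)]
top 213 arm angle 0.45106968 z offset at pivot 0.007510353 (expect ~+.008/cos)
```

The force drops with the outward correction. The pads gripped slightly off the ball's poles, so the hand runs about 0.03 rad behind the knob on the same circle. I'll continue along that corrected arc.

Call:
step_arm --hand '[0,0,0,0,0,0]' --linear '[[-0.0015,0,-0.0052],[-0.0016,0,-0.0051],[-0.0018,0,-0.005],[-0.0026,0,-0.0047],[-0.0027,0,-0.0046],[-0.0028,0,-0.0045]]' --delta_rot '[[0,0,0],[0,0,0],[0,0,0],[0,0,0],[0,0,0],[0,0,0]]'

```text
t: 12.6
position: [0.5724, -0.2392, 0.2908]
ee_rot: [-0.091, 0.996, -0.0, -0.001]
contact_force: [-16.5, -3.4, 15.2]
finger_gap: 0.4
```

```bash
sed -i 's/(u>-.13)/(u>-.11)/' rod.py;python3 rod.py 2>/dev/null
```

```text
12.6 [ 0.57238008 -0.23923204  0.29075368] [-16.53081754  -3.38673257  15.22534217] [0.42002116 3.49309694 3.27964492] 0.39977036804358823
[(-0.14, nan), (-0.12, nan), (-0.1, 0.0764), (-0.08, 0.0619), (-0.06, 0.0484)]
scene 247 arm angle 0.62594515 z offset at pivot 0.0053647943 (expect ~+.008/cos)
[(-0.14, nan), (-0.12, nan), (-0.1, 0.0789), (-0.08, 0.0654), (-0.06, 0.0517)]
top 156 arm angle 0.6048237 z offset at pivot 0.010527201 (expect ~+.008/cos)
```

Call:
step_arm --hand '[0,0,0,0,0,0]' --linear '[[-0.0025,0,-0.0047],[-0.0026,0,-0.0046],[-0.0027,0,-0.0045],[-0.0031,0,-0.0043],[-0.0033,0,-0.0042],[-0.0034,0,-0.0041]]' --delta_rot '[[0,0,0],[0,0,0],[0,0,0],[0,0,0],[0,0,0],[0,0,0]]'

```text
t: 13.2
position: [0.5921, -0.2357, 0.3171]
ee_rot: [-0.092, 0.996, -0.001, 0.001]
contact_force: [8.5, -7.9, -5.6]
finger_gap: 0.394
```

```bash
python3 rod.py 2>/dev/null
```

```text
13.2 [ 0.59205466 -0.23571224  0.31706785] [ 8.53066603 -7.88961044 -5.58642767] [-3.50907163 -2.04423492  2.32432587] 0.3944897707428855
[(-0.14, nan), (-0.12, nan), (-0.1, 0.1036), (-0.08, 0.0839), (-0.06, 0.065)]
scene 290 arm angle 0.7860241 z offset at pivot 0.004406363 (expect ~+.008/cos)
[(-0.14, nan), (-0.12, nan), (-0.1, 0.1075), (-0.08, 0.0866), (-0.06, 0.0686)]
top 158 arm angle 0.7896176 z offset at pivot 0.0075406134 (expect ~+.008/cos)
```

Call:
step_arm --hand '[0,0,0,0,0,0]' --linear '[[-0.004,0,-0.0038],[-0.004,0,-0.0037],[-0.004,0,-0.0036],[-0.0034,0,-0.003],[-0.001,0,-0.001],[0,0,0]]' --delta_rot '[[0,0,0],[0,0,0],[0,0,0],[0,0,0],[0,0,0],[0,0,0]]'

```text
t: 13.8
position: [0.607, -0.2327, 0.3321]
ee_rot: [-0.092, 0.996, -0.001, -0.0]
contact_force: [-2.8, -9.2, 8.0]
finger_gap: 0.395
```

```bash
python3 rod.py 2>/dev/null
```

```text
13.8 [ 0.6069833  -0.23265471  0.33214071] [-2.75351226 -9.24292443  7.99867631] [-2.48224160e-03  9.43398937e-01  3.27957709e+00] 0.3947880953818053
[(-0.14, nan), (-0.12, nan), (-0.1, 0.1265), (-0.08, 0.1027), (-0.06, 0.0796)]
scene 323 arm angle 0.8759966 z offset at pivot 0.007616304 (expect ~+.008/cos)
[(-0.14, nan), (-0.12, nan), (-0.1, 0.1252), (-0.08, 0.1043), (-0.06, 0.0824)]
top 141 arm angle 0.87139416 z offset at pivot 0.010979772 (expect ~+.008/cos)
```

About 0.02 rad remains. I'll make one last small nudge, then open the gripper while holding still.

Call:
step_arm --hand '[0,0,0,0,45,50,60,75,90,100,100,100,100]' --linear '[[-0.0015,0,-0.0013],[-0.0015,0,-0.0013],[0,0,0],[0,0,0],[0,0,0],[0,0,0],[0,0,0],[0,0,0],[0,0,0],[0,0,0],[0,0,0],[0,0,0],[0,0,0]]' --delta_rot '[[0,0,0],[0,0,0],[0,0,0],[0,0,0],[0,0,0],[0,0,0],[0,0,0],[0,0,0],[0,0,0],[0,0,0],[0,0,0],[0,0,0],[0,0,0]]'

```text
t: 14.98
position: [0.61, -0.2314, 0.334]
ee_rot: [-0.091, 0.996, -0.0, -0.0]
contact_force: [0.4, -0.0, 0.1]
finger_gap: 1.001
```

Call:
step_arm --hand '[100,100,100,100,100,100,100,100,100,100]' --linear '[[0,0,-0.005],[0,0,-0.01],[0,0,-0.015],[0,0,-0.02],[0,0,-0.02],[0,0,-0.02],[0.01,0,-0.01],[0.02,0,0],[0.02,0,0],[0.01,0,0]]' --delta_rot '[[0,0,0],[0,0,0],[0,0,0],[0,0,0],[0,0,0],[0,0,0],[0,0,0],[0,0,0],[0,0,0],[0,0,0]]'

```text
t: 15.82
position: [0.5485, -0.2434, 0.4347]
ee_rot: [-0.09, 0.996, -0.0, 0.0]
contact_force: [-0.3, -0.4, -0.2]
finger_gap: 0.999
```

```bash
python3 rod.py 2>/dev/null; python3 -c "
from m import *
c=cam('scene');uv,r,s,p=knob(c,(193,150),14);o,d=ray(c,uv);print(uv,r,o+d*(.337-o[2])/d[2],sphere(p,.019,o))
uv,r,s,p=knob(c,(408,193));print('eyelet',uv)
cv2.imwrite('pics/s7.png',c['frame'])"
```

```text
15.8167 [ 0.54848581 -0.24339316  0.43473952] [-0.31558778 -0.40669467 -0.15586493] [-0.02231544  0.0560098  -0.04708012] 0.9988602919164697
[(-0.14, nan), (-0.12, nan), (-0.1, 0.1308), (-0.08, 0.1087), (-0.06, 0.0833)]
scene 315 arm angle 0.9095152 z offset at pivot 0.0051541403 (expect ~+.008/cos)
[(-0.14, nan), (-0.12, nan), (-0.1, 0.1307), (-0.08, 0.1111), (-0.06, 0.0879)]
top 146 arm angle 0.89330345 z offset at pivot 0.012803026 (expect ~+.008/cos)
[192.5 150.5] 7.905794143676758 [ 0.61795759 -0.23032035  0.337     ] [ 0.61575271 -0.23109314  0.33752111]
eyelet [408.0753479  193.36985779]
```

View pics/s7.png

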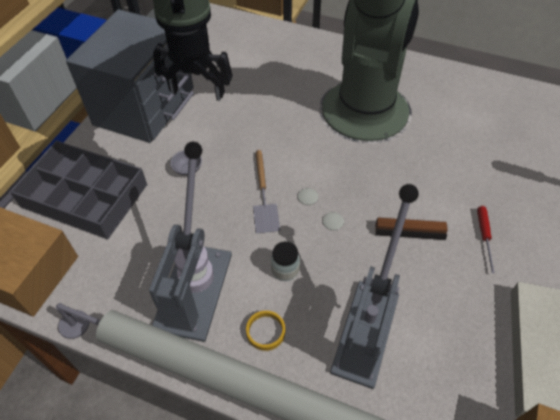

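The badge knob is back at exactly its rest pixel (192.5,150.5), the eyelet knob at (408,193) has not moved, and the gripper is clear at (193,75). I'll hand in.

```bash
python3 -c "
from cell import bot
print(bot.hand_in())"
```

```text
the job is handed in; nothing more can be done
None
```

I pressed the badge, eased the lever back to rest and let go, then handed the job in at about 16 s on the robot's clock; no verdict was reported.

- **Press:** I pinched the badge knob from above and pulled it down along its arc. Both cameras then put the arm 0.09 to 0.10 rad below level, which is the lower stop. It stayed there for roughly a second, until about t = 9.7 s.
- **Return:** I eased the lever up over about 4 s, from t = 9.7 to 13.9 s, including brief stops to check. That is a little over the three seconds asked. It moved at about 0.3 rad/s and stayed gripped until the pinch was opened within about 0.02 rad of rest.
- **Last checks:** the badge knob is back at its original pixel and its measured arm angle is 0.89 to 0.91 rad (rest is 0.90). The eyelet knob is within 0.4 pixels of its first position. The gripper is open and clear, and the wrist force is about zero.

Three things did not go cleanly:

- **Stop not felt:** the wrist force never rose clearly at the stop. The pads slid about 6 mm down the ball instead, so I confirmed the stop from the rod's slope in the images.
- **Force on the way up:** the off-centre grip briefly pushed along the rod with about 62 N at the wrist (limit 120 N). It acted through the finger pads, and the picture showed nothing else touching. I corrected it by moving the hand outward.
- **Finger gap:** while gripping it read about 34 mm on a 38 mm knob. I didn't resolve that difference.

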